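Fit the toothed guard rail to the bottle display tray and bolt it

TASK

Fit the wooden guard rail to the front of the bottle display tray: lower it so that all six teeth go down into the six slots of the floating metal bar, feeling gently for the slots (never press the rail on the tray with more than about 25 N), until it sits fully home. Then slide the steel bolt all the way over the end of the rail to lock it, and let go. Leave the bottles and the other things on the counter standing where they are.

Things in the scene. Friction and masses are not known exactly. Their poses are not given: they have to be found in the camera images.
- guard_grip (a point): The loose dark-wood guard rail (a comb, 140 g), standing on its teeth: point inside its handle block, which is 60 long (y), 16 thick (x), 34 high. 42 above the tooth tips, 30 above the shoulder, 18 below the handle's top. x = thickness, y = length, z up. Grip it here across its thickness. Same either way round.
- guard: The same rail; origin amid the tooth tips. Bar 148 long (y), 16 thick (x), 14 high, its underside (shoulder) 12 above the tips, its handle on top in the middle. Six square-ended teeth below: 12 long, 8 wide (y), 12 thick (x), at y = -65, -39, -13, 13, 39, 65 (26 pitch).
- tray: Fixed dark-wood bottle tray. Origin on the counter under the middle of the channel for the slotted bar; x away from the robot to the bottles, y along the channel, z up. Channel front wall 34 high at x -35 to -25; bottle deck 30 high at x 25 to 190; bolt housing at y -98 to -185, 56 wide (x), 52 high, guide lips 60 high at x +-14 to +-23.
- channel_mid (a point): Middle of the tray's channel at the height of the slotted bar's top, 36 above the tray's origin. Metal bar 160 long (y), 40 wide; six slots through its 18 thickness, 15 (x) by 10.5 (y), 26 pitch, 0.5 chamfers, on x = 0. It FLOATS: the slot row's middle lies from -11 to +11 along y from here, not reported, to be felt or seen; moves only if dragged with over 12 N.
- bar_feel (a point): A point 78 above the tray's origin: guard_grip's height when the teeth stand on the bar between slots; fully home (shoulder on the bar) guard_grip is 12 lower, 66 above the tray's origin. The bar is sprung: it gives from about 3 N on, 1 mm per 2.5 N, at most 8 mm (then rigid), and comes back up.
- bolt_grip (a point): Grip point on the axis of the steel bolt's upright round knob (18 diameter), 24.5 above its foot, 13.5 below its top; bolt open: x 0, y -143, z 83.7 in the tray's frame. It stands on a plate 70 long (y), 26 wide, 6 thick on the housing. Pushed along tray +y, the plate passes 2.7 over the seated rail's end; it strikes a rail that is not home.
- bolt (a joint): Travel of the bolt along the tray's +y: 0 open, 0.046 m fully shut at its stop; slides with about 2 N and stays where it is left.
- bottle0: Loose filled bottle, 52 diameter, 120 high, standing on the tray's deck (first of three in a row, 135 behind the slots); origin at its base. Bystander.
- bottle1: Second such bottle, the middle one. Bystander.
- bottle2: Third such bottle. Bystander.
- pitcher: Loose steel milk pitcher with a handle, 84 diameter, 100 high; origin at its base. Bystander.
- cup: Loose white cup, 76 diameter, 65 high; origin at its base. Bystander.
- jar: Loose glass jar with a steel cap, 64 diameter, 90 high; origin at its base. Bystander.
- tamper: Loose steel coffee tamper standing on its 58 disc, 83 high; origin at its base. Bystander.
There are look-alikes about, which are no part of the job. What is shaped like the guard but red is not meant.

How it is judged:
By the outcome, as a careful person would: the job done as asked, in the order asked, and still so for the second after the job is handed in, with the robot touching nothing.
It also fails if it takes over 61 s, if anything falls off the work surface, if the arm or the gripper's body presses on something with over 40 N, if the wrist force passes 120 N, or if a joint passes its speed limit or range.

ROBOT

A 7-joint arm with a two-finger parallel gripper is mounted at the origin on the work surface. World frame = base frame: x ahead of the robot, y to its left, z up, the work surface at z = 0. Lengths are in mm, angles in rad, forces in N, time in s.
With the tool pointing down it reaches from about 400 to 875 mm from the base axis. Payload 19.3 kg.
Tool frame: the origin (TCP) lies midway between the tips of the shut fingers; the grasp point (between the pads) lies pinch_z behind it (pinch_z is the distance from the TCP to the grasp point, in mm); z points along the fingers, y is the line along which they close (so a half turn about z gives the same grasp; the last joint's range is limited). The gripper opens to 85 mm and grips with 20 to 120 N. Pads are 22 mm wide; open, the fingers measure 114 mm over their backs; the gripper's body (76 mm by 85 mm) begins 54 mm behind the grasp point. The pads swing forward as they close: fully open they stand 13 mm farther back than shut.
Start: joints at [1.087, 0.521, -0.036, 1.599, 0.021, 1.021, -0.113], TCP at [251.279, -572.253, 231.291] pointing down, gripper open.
Joint ranges: [-2.91, 2.91], [-0.3, 2.13], [-1.5, 1.42], [0.17, 2.43], [-1.26, 4.41], [0.16, 1.93], [-2.52, 2.52]. Speed limits (rad/s): [1.89, 1.89, 2.39, 2.39, 3.01, 3.01, 3.01].

INTERFACE

Orientations are given as a unit quaternion [w, x, y, z].
In Python, from workcell import * gives the robot as it stands. The module is installed in compiled form; this text tells all that it offers.
- The arm moves only by the tool drive_tool, never from a script. Its argument "plan" is a list of rows, each an object of numbers: "tx", "ty", "tz": the shift along the tool's x, y, z in m; "wx", "wy", "wz": the turn, a rotation vector about the tool's x, y, z in rad; "grip": the opening, from 0 (shut) to 1 (fully open). In form: [{"tx": .., "ty": .., "tz": .., "wx": .., "wy": .., "wz": .., "grip": ..}, ...]. A call has 1 to 12 rows; each row is the pose to reach, as a shift and turn from the pose commanded when the call began, along the tool's axes at that moment; what a row does not reach only later rows make up. A row lasts 1/10 s, in which the tool goes at most 50 mm and 8.59 degrees, less where a joint would pass 70% of its speed; a pose out of reach is approached as far as the arm can. A call with a gripper value outside its range is refused whole. The fingers move at their own pace and stop on an object; "newtons" is the grip in N (left out, the last holds). Time passes only in rows, so rows that repeat a pose let the fingers close. It gives the time, the measured TCP pose, the force, the opening and the grip force at its end, in the units of the state.
- state(): the state, without advancing time (a new reading comes with each control period).
- camera(name): name is "scene" or "top" or "wrist"; returns a dict with "frame" (400x640x3 uint8, red, green, blue), "fx", "fy", "cx", "cy" (pixels), "view" (4x4, takes a point from world to camera coordinates); the wrist camera has in their place "hand_eye" (4x4, takes a point from camera to tool coordinates, whose origin is the TCP and whose axes are the flange's). Camera axes: x right, y down, z forward; pixel columns grow to the right and rows downward; lengths in mm; the calibration is good to about 2 mm. The wrist camera is an equidistant fisheye: a pixel r from the principal point sees the ray r / f radians off the axis. A picture is of the moment at which its call begins: read the wrist's pose just before it. There is no depth.
- close_job(): hands the job in; it is judged then, once.
The state is a dict: "t": time; "joint_positions": joint angles; "qd": joint speeds; "effort": joint torques, N m; "ee_pos": TCP position; "ee_rot": TCP orientation; "force": force on the tool from outside, world axes, zero at the start; "ft_torque": the same for the moment, N m; "opening": finger opening in mm; "grip_force": force on a finger pad.
Only numpy, scipy, OpenCV 4.12 (cv2) and the standard library are available. Lean on these libraries where they do the work, as an engineer would, in place of code of your own. Each camera call takes 0.05 s, during which the arm holds its last target. There are 200 camera calls.

## Working session

There is one attempt and no reset: what is moved stays moved. The work goes in short steps, Python scripts to look and compute and a tool call to move; the robot and the scene stay as the last step left them, time stands still between calls to the robot, and variables do not carry over. Pictures are saved under pics/ and viewed, at most 10 in all, crops included, and the job is handed in when it is done.

Besides the shell and the picture viewer there is one more tool, called in YAML: its name, and indented under it one key for each argument. drive_tool: Moves the arm, as the interface text tells. Its arguments: {"type":"object","properties":{"plan":{"type":"array"},"newtons":{"type":"number"}},"required":["plan"]}

```bash
mkdir -p pics; cat > h.py <<'E'
from workcell import *
import numpy as np, cv2
from scipy.spatial.transform import Rotation as R
def rot(q): return R.from_quat([q[1],q[2],q[3],q[0]]).as_matrix()
def snap(n,f=None):
    s=state(); c=camera(n)
    if f: cv2.imwrite('pics/'+f,c['frame'][:,:,::-1])
    if n=='wrist':
        T=np.eye(4);T[:3,:3]=rot(s['ee_rot']);T[:3,3]=s['ee_pos']; c['cw']=T@c['hand_eye']; c['fish']=1
    else: c['cw']=np.linalg.inv(c['view']); c['fish']=0
    return c
def onplane(c,u,v,z):
    x=(u-c['cx'])/c['fx'];y=(v-c['cy'])/c['fy']
    if c['fish']:
        r=np.hypot(x,y); k=np.sin(r)/r if r>1e-9 else 1; d=np.array([x*k,y*k,np.cos(r)])
    else: d=np.array([x,y,1.])
    d=c['cw'][:3,:3]@d;o=c['cw'][:3,3]
    return o+d*(z-o[2])/d[2]
def proj(c,p):
    q=np.linalg.inv(c['cw'])@np.append(p,1); 
    if c['fish']:
        r=np.hypot(q[0],q[1]);th=np.arctan2(r,q[2]);return c['cx']+c['fx']*th*q[0]/r,c['cy']+c['fy']*th*q[1]/r
    return c['cx']+c['fx']*q[0]/q[2],c['cy']+c['fy']*q[1]/q[2]
E
python3 - <<'E'
from h import *
s=state();print({k:np.round(v,3) for k,v in s.items()})
print(rot(s['ee_rot']).round(3))
a=snap('scene','s1.png');b=snap('top','t1.png')
for c in(a,b):print(c['fx'],c['cx'],c['cy'],c['cw'].round(2))
E
```

```text
{'t': np.float64(0.0), 'joint_positions': array([ 1.087,  0.522, -0.036,  1.6  ,  0.021,  1.021, -0.113]), 'qd': array([-0.   ,  0.   ,  0.001,  0.002, -0.002,  0.   , -0.001]), 'effort': array([-1.0000e-03, -9.2712e+01,  1.9790e+00, -3.6994e+01,  1.8000e-02,
        8.0000e-03, -0.0000e+00]), 'ee_pos': array([ 251.152, -571.954,  230.736]), 'ee_rot': array([-0.001,  0.979,  0.205, -0.   ]), 'force': array([-0.377, -0.579, -0.028]), 'ft_torque': array([ 0.036, -0.04 , -0.003]), 'grip_force': np.float64(0.0), 'opening': np.float64(85.059)}
[[ 0.916  0.402 -0.   ]
 [ 0.402 -0.916  0.001]
 [-0.    -0.001 -1.   ]]
390.5959742597444 323.995631648163 198.45213310684235 [[-2.90000e-01  6.80000e-01 -6.70000e-01  1.13246e+03]
 [ 9.60000e-01  2.10000e-01 -1.90000e-01  2.08640e+02]
 [ 1.00000e-02 -7.00000e-01 -7.10000e-01  7.62430e+02]
 [ 0.00000e+00  0.00000e+00  0.00000e+00  1.00000e+00]]
409.2883637156655 328.75984563081124 207.1023097726082 [[ 2.00000e-02 -1.00000e+00  9.00000e-02  3.80650e+02]
 [-1.00000e+00 -2.00000e-02 -1.00000e-02  3.60700e+01]
 [ 1.00000e-02 -9.00000e-02 -1.00000e+00  1.34929e+03]
 [ 0.00000e+00  0.00000e+00  0.00000e+00  1.00000e+00]]
```

View pics/t1.png

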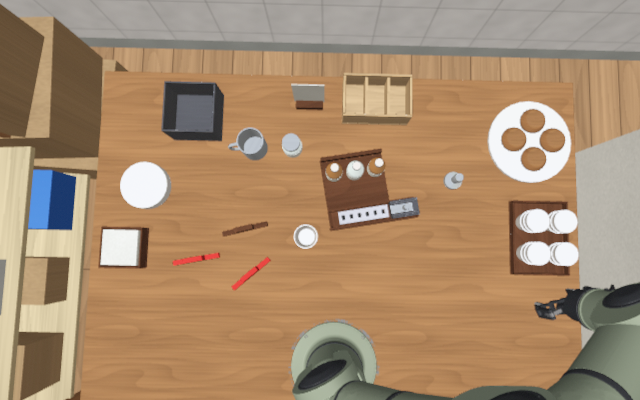

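View pics/s1.png

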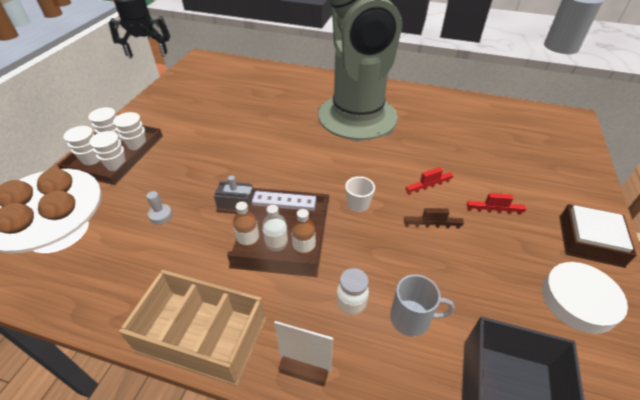

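The top view shows the brown guard at about (245,229). The slotted bar spans (338,217) to (388,210), with the bolt at (405,207). The cup at (305,237) stands between the guard and the tray, and the two red decoys are at (196,259) and (251,273).

```bash
python3 - <<'E'
from h import *
b=snap('top')
im=b['frame'].astype(int); 
def sub(m,x0,x1,y0,y1):
    k=np.zeros(m.shape,bool);k[y0:y1,x0:x1]=m[y0:y1,x0:x1];v,u=np.nonzero(k);return np.c_[u,v].astype(float)
dark=(im[:,:,0]<115)
p=sub(dark,215,275,215,242); 
r=cv2.minAreaRect(p.astype(np.float32)); print('guard',len(p),p.mean(0),r)
c=onplane(b,*p.mean(0),25);
d=np.linalg.eigh(np.cov(p.T))[1][:,1];e=onplane(b,*(p.mean(0)+d*20),25)-onplane(b,*(p.mean(0)-d*20),25)
print(c,np.degrees(np.arctan2(e[1],e[0])))
w=(im.min(2)>170)
q=sub(w,330,395,200,225)
cnt=cv2.convexHull(q.astype(np.float32)); r=cv2.minAreaRect(cnt);print('bar',len(q),r)
for x in cv2.boxPoints(r):print(onplane(b,*x,36))
print('mid',onplane(b,*r[0],36))
k=cv2.resize(b['frame'][190:245,210:430],None,fx=3.6,fy=3.6,interpolation=cv2.INTER_CUBIC);cv2.imwrite('pics/t2.png',k[:,:,::-1])
E
```

```text
guard 111 [248.45045045 227.7027027 ] ((245.11766052246094, 227.9706268310547), (4.850712299346924, 44.86908721923828), 75.96376037597656)
[431.1944539  284.19416251  25.        ] 105.09220414997151
bar 591 ((366.4229736328125, 213.51217651367188), (12.684956550598145, 56.822364807128906), 81.02737426757812)
[488.77535419  -1.52241774  36.        ]
[ 521.65640411 -182.26112821   36.        ]
[ 481.22171925 -188.94862987   36.        ]
[448.56523784  -8.69207083  36.        ]
mid [484.9994765  -95.21222668  36.        ]
```

View pics/t2.png

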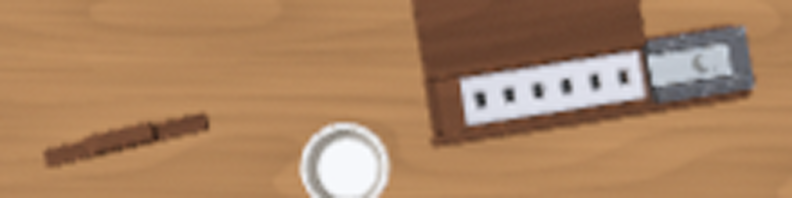

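drive_tool:
  plan:
    - {"tx": 0,"ty": 0,"tz": -0.05,"wz": 0}
    - {"tx": 0.4,"ty": -0.35,"tz": -0.07,"wz": -1.337}
    - {"tx": 0.4,"ty": -0.35,"tz": -0.07,"wz": -1.337}
    - {"tx": 0.4,"ty": -0.35,"tz": -0.07,"wz": -1.337}
    - {"tx": 0.4,"ty": -0.35,"tz": -0.07,"wz": -1.337}
    - {"tx": 0.4,"ty": -0.35,"tz": -0.07,"wz": -1.337}
    - {"tx": 0.4,"ty": -0.35,"tz": -0.07,"wz": -1.337}
    - {"tx": 0.4,"ty": -0.35,"tz": -0.07,"wz": -1.337}
    - {"tx": 0.4,"ty": -0.35,"tz": -0.07,"wz": -1.337}
    - {"tx": 0.4,"ty": -0.35,"tz": -0.07,"wz": -1.337}
    - {"tx": 0.4,"ty": -0.35,"tz": -0.07,"wz": -1.337}
    - {"tx": 0.4,"ty": -0.35,"tz": -0.07,"wz": -1.337}

```text
invalid input at $.plan[0]: expected keys tx, ty, tz, wx, wy, wz, grip
```

drive_tool:
  plan:
    - {"tx": 0}
    - {"tx": 0}
    - {"tx": 0}

```text
invalid input at $.plan[0]: expected keys tx, ty, tz, wx, wy, wz, grip
```

```bash
python3 - <<'E'
from h import *
s=state();print(s['t'],s['ee_pos'],s['joint_positions'].round(2) if hasattr(s['joint_positions'],'round') else s['joint_positions']);print(rot(s['ee_rot']).round(3))
c=snap('wrist','w1.png');print(c['hand_eye'].round(2),c['fx'],c['cx'],c['cy'])
E
```

```text
0.15 [ 251.19503096 -572.03666847  230.86851452] [ 1.09  0.52 -0.04  1.6   0.02  1.02 -0.11]
[[ 0.916  0.402 -0.   ]
 [ 0.402 -0.916  0.001]
 [-0.    -0.001 -1.   ]]
[[   0.     -0.97   -0.26   64.51]
 [   1.      0.      0.      0.17]
 [  -0.     -0.26    0.97 -141.92]
 [   0.      0.      0.      1.  ]] 309.70691628693146 320.7980727271849 198.15847007023953
```

View pics/w1.png

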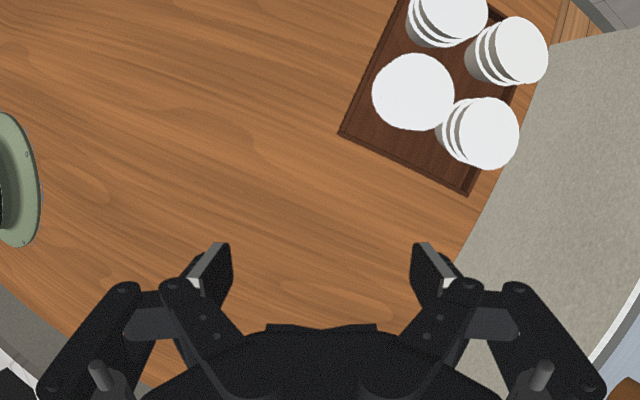

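The wrist picture shows only the cup rack because the arm did not move. Every row needs all seven keys, so I'll resend the move.

drive_tool:
  plan:
    - {"tx": 0,"ty": 0,"tz": -0.05,"wx": 0,"wy": 0,"wz": 0,"grip": 1}
    - {"tx": 0.4,"ty": -0.35,"tz": -0.07,"wx": 0,"wy": 0,"wz": -1.337,"grip": 1}
    - {"tx": 0.4,"ty": -0.35,"tz": -0.07,"wx": 0,"wy": 0,"wz": -1.337,"grip": 1}
    - {"tx": 0.4,"ty": -0.35,"tz": -0.07,"wx": 0,"wy": 0,"wz": -1.337,"grip": 1}
    - {"tx": 0.4,"ty": -0.35,"tz": -0.07,"wx": 0,"wy": 0,"wz": -1.337,"grip": 1}
    - {"tx": 0.4,"ty": -0.35,"tz": -0.07,"wx": 0,"wy": 0,"wz": -1.337,"grip": 1}
    - {"tx": 0.4,"ty": -0.35,"tz": -0.07,"wx": 0,"wy": 0,"wz": -1.337,"grip": 1}
    - {"tx": 0.4,"ty": -0.35,"tz": -0.07,"wx": 0,"wy": 0,"wz": -1.337,"grip": 1}
    - {"tx": 0.4,"ty": -0.35,"tz": -0.07,"wx": 0,"wy": 0,"wz": -1.337,"grip": 1}
    - {"tx": 0.4,"ty": -0.35,"tz": -0.07,"wx": 0,"wy": 0,"wz": -1.337,"grip": 1}
    - {"tx": 0.4,"ty": -0.35,"tz": -0.07,"wx": 0,"wy": 0,"wz": -1.337,"grip": 1}
    - {"tx": 0.4,"ty": -0.35,"tz": -0.07,"wx": 0,"wy": 0,"wz": -1.337,"grip": 1}

```text
t: 1.4
ee_pos: [477.7, -87.6, 301.6]
ee_rot: [0.0, 0.64, 0.769, 0.0]
force: [-0.5, -1.2, 0.2]
opening: 85.6
grip_force: 0.0
```

drive_tool:
  plan:
    - {"tx": 0,"ty": 0,"tz": 0,"wx": 0,"wy": 0,"wz": 0,"grip": 1}
    - {"tx": 0,"ty": 0,"tz": 0,"wx": 0,"wy": 0,"wz": 0,"grip": 1}

```text
t: 1.6
ee_pos: [476.8, -90.7, 301.1]
ee_rot: [-0.0, 0.64, 0.768, -0.0]
force: [-1.0, -0.9, 0.2]
opening: 85.7
grip_force: 0.0
```

```bash
python3 - <<'E'
from h import *
s=state();print(s['t'],s['ee_pos'],s['joint_positions']);print(rot(s['ee_rot']).round(3))
c=snap('wrist','w2.png')
E
```

```text
1.6 [476.76521445 -90.70702914 301.12508946] [ 0.51418023  0.25719892 -0.54319727  1.84585759  0.14973673  1.07937955
  0.09578931]
[[-0.18   0.984 -0.   ]
 [ 0.984  0.18  -0.   ]
 [ 0.    -0.    -1.   ]]
```

View pics/w2.png

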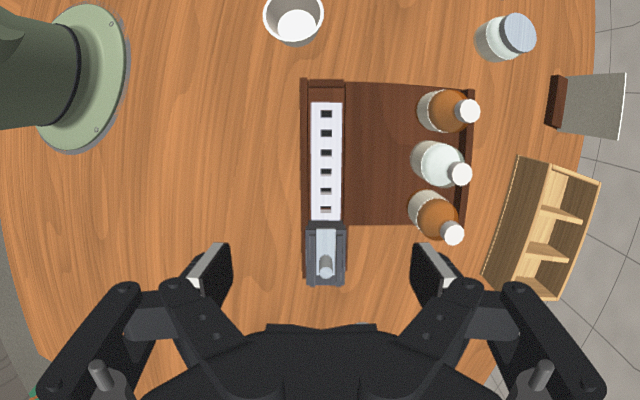

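The wrist view from above the tray shows six dark slots in the white bar, at u≈326 and v≈114, 133, 152, 171, 190 and 209. The bolt knob is at (325,262), and the bottles are to the right at u≈440.

```bash
cat >> h.py <<'E'
def slots(c,box,z=36,th=110):
    x0,x1,y0,y1=box
    g=cv2.cvtColor(c['frame'],cv2.COLOR_RGB2GRAY)[y0:y1,x0:x1]
    n,l,st,ce=cv2.connectedComponentsWithStats((g<th).astype(np.uint8))
    H,W=g.shape
    P=[onplane(c,ce[i][0]+x0,ce[i][1]+y0,z) for i in range(1,n) if 20<st[i][4]<800 and st[i][0]>0 and st[i][1]>0 and st[i][0]+st[i][2]<W and st[i][1]+st[i][3]<H]
    return np.array(P)
E
python3 - <<'E'
from h import *
c=snap('wrist')
P=slots(c,(313,340,104,220));print(P.round(1));m=P.mean(0);d=P[-1]-P[0];d*=np.sign(d[1]);print(m,np.degrees(np.arctan2(d[1],d[0])),np.linalg.norm(np.diff(P,axis=0),axis=1))
for uv in [(304,81),(304,225),(343,81),(343,225),(305,229),(345,229)]:print(uv,onplane(c,*uv,34).round(1))
# guard in top view
b=snap('top')
for z in(26,):
    for uv in[(222.5,233.9),(267.8,223.9),(245.1,228.2)]:print(onplane(b,*uv,z))
E
```

```text
[[ 469.8  -21.5   36. ]
 [ 474.5  -46.5   36. ]
 [ 479.   -71.4   36. ]
 [ 483.7  -96.5   36. ]
 [ 487.7 -121.5   36. ]
 [ 492.3 -146.4   36. ]]
[481.16235981 -83.96222768  36.        ] 100.20656615140697 [25.4978013  25.29283442 25.49246895 25.35790084 25.36313326]
(304, 81) [433.4  15.3  34. ]
(304, 225) [ 466.9 -178.6   34. ]
(343, 81) [483.3  24.4  34. ]
(343, 225) [ 520.8 -168.7   34. ]
(305, 229) [ 469.3 -184.2   34. ]
(345, 229) [ 524.9 -174.1   34. ]
[409.33874374 366.58729292  26.        ]
[444.83728347 222.1227997   26.        ]
[429.31017539 294.72727857  26.        ]
```

drive_tool:
  plan:
    - {"tx": 0.337,"ty": 0.024,"tz": 0.05,"wx": 0,"wy": 0,"wz": -0.06,"grip": 1}
    - {"tx": 0.337,"ty": 0.024,"tz": 0.05,"wx": 0,"wy": 0,"wz": -0.06,"grip": 1}
    - {"tx": 0.337,"ty": 0.024,"tz": 0.05,"wx": 0,"wy": 0,"wz": -0.06,"grip": 1}
    - {"tx": 0.337,"ty": 0.024,"tz": 0.05,"wx": 0,"wy": 0,"wz": -0.06,"grip": 1}
    - {"tx": 0.337,"ty": 0.024,"tz": 0.05,"wx": 0,"wy": 0,"wz": -0.06,"grip": 1}
    - {"tx": 0.337,"ty": 0.024,"tz": 0.05,"wx": 0,"wy": 0,"wz": -0.06,"grip": 1}
    - {"tx": 0.337,"ty": 0.024,"tz": 0.05,"wx": 0,"wy": 0,"wz": -0.06,"grip": 1}
    - {"tx": 0.337,"ty": 0.024,"tz": 0.05,"wx": 0,"wy": 0,"wz": -0.06,"grip": 1}
    - {"tx": 0.337,"ty": 0.024,"tz": 0.05,"wx": 0,"wy": 0,"wz": -0.06,"grip": 1}
    - {"tx": 0.337,"ty": 0.024,"tz": 0.05,"wx": 0,"wy": 0,"wz": -0.06,"grip": 1}

```text
t: 2.75
ee_pos: [440.6, 243.4, 251.3]
ee_rot: [0.0, 0.618, 0.786, -0.0]
force: [0.3, -0.9, -0.4]
opening: 85.4
grip_force: 0.0
```

```bash
python3 - <<'E'
from h import *
s=state();print(s['t'],s['ee_pos'],s['joint_positions'],globals().get('pinch_z'));print(rot(s['ee_rot']).round(3))
c=snap('wrist','w3.png')
import workcell;print([k for k in dir(workcell) if 'pinch' in k])
E
```

```text
2.75 [440.63083943 243.37270049 251.27397604] [-0.08207581  0.37101896 -0.69259908  1.86534506  0.27871814  1.00377993
 -0.65505396] 18.700000000000003
[[-0.236  0.972  0.   ]
 [ 0.972  0.236 -0.001]
 [-0.001 -0.    -1.   ]]
['pinch_z']
```

View pics/w3.png

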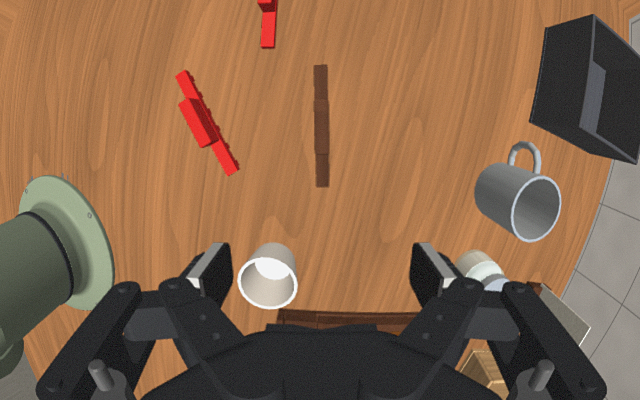

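The brown guard is centred at about (321,127), running from v≈65 to 187 and nearly aligned with the tool. The cup is at (268,275), clear of the descent.

```bash
python3 - <<'E'
from h import *
s=state();c=snap('wrist')
hsv=cv2.cvtColor(c['frame'],cv2.COLOR_RGB2HSV)
g=c['frame'].astype(int)
m=np.zeros(g.shape[:2],np.uint8);m[50:200,300:345]=(g[50:200,300:345,0]<135)
n,l,st,ce=cv2.connectedComponentsWithStats(m);i=1+st[1:,4].argmax();print(st[i],ce[i])
v,u=np.nonzero(l==i)
# ends of bar at z=26, handle at z=60
top=[u[v==k].mean() for k in range(v.min()+2,v.min()+14)];bot=[u[v==k].mean() for k in range(v.max()-13,v.max()-1)]
A=onplane(c,np.mean(top),v.min(),26);B=onplane(c,np.mean(bot),v.max()+1,26)
print(A,B,np.linalg.norm(A-B),np.degrees(np.arctan2(*(A-B)[1::-1])))
w={k:(u[v==k].min(),u[v==k].max()) for k in range(v.min(),v.max()+1,5)};print(w)
M=(A+B)/2;hv=[k for k in w if w[k][1]-w[k][0]>=14]
print(M, onplane(c,321.3,126,60))
Rt=rot(s['ee_rot']);d=M-s['ee_pos'];d[2]=42-18.7-s['ee_pos'][2];print('shift tool',Rt.T@d)
print('cup',onplane(c,268,283,65))
E
```

```text
[ 313   64   17  123 1716] [321.11421911 125.11888112]
[408.44857882 367.54700995  26.        ] [445.73645077 224.37547131  26.        ] 147.94754094222674 104.59793110907532
{64: (np.int64(320), np.int64(323)), 69: (np.int64(314), np.int64(326)), 74: (np.int64(314), np.int64(326)), 79: (np.int64(313), np.int64(327)), 84: (np.int64(314), np.int64(327)), 89: (np.int64(314), np.int64(327)), 94: (np.int64(315), np.int64(327)), 99: (np.int64(314), np.int64(327)), 104: (np.int64(313), np.int64(327)), 109: (np.int64(314), np.int64(327)), 114: (np.int64(314), np.int64(328)), 119: (np.int64(314), np.int64(328)), 124: (np.int64(314), np.int64(328)), 129: (np.int64(314), np.int64(328)), 134: (np.int64(314), np.int64(328)), 139: (np.int64(314), np.int64(328)), 144: (np.int64(315), np.int64(329)), 149: (np.int64(314), np.int64(329)), 154: (np.int64(316), np.int64(328)), 159: (np.int64(316), np.int64(328)), 164: (np.int64(316), np.int64(328)), 169: (np.int64(316), np.int64(328)), 174: (np.int64(316), np.int64(329)), 179: (np.int64(316), np.int64(328)), 184: (np.int64(316), np.int64(328))}
[427.09251479 295.96124063  26.        ] [427.0795679  296.81354232  60.        ]
shift tool [ 54.53361059  -0.87350164 228.05065368]
cup [407.41066883 100.024125    65.        ]
```

drive_tool:
  plan:
    - {"tx": 0.0545,"ty": -0.001,"tz": 0.05,"wx": 0,"wy": 0,"wz": -0.017,"grip": 1}
    - {"tx": 0.0545,"ty": -0.001,"tz": 0.1,"wx": 0,"wy": 0,"wz": -0.017,"grip": 1}
    - {"tx": 0.0545,"ty": -0.001,"tz": 0.15,"wx": 0,"wy": 0,"wz": -0.017,"grip": 1}
    - {"tx": 0.0545,"ty": -0.001,"tz": 0.19,"wx": 0,"wy": 0,"wz": -0.017,"grip": 1}
    - {"tx": 0.0545,"ty": -0.001,"tz": 0.215,"wx": 0,"wy": 0,"wz": -0.017,"grip": 1}
    - {"tx": 0.0545,"ty": -0.001,"tz": 0.228,"wx": 0,"wy": 0,"wz": -0.017,"grip": 1}
    - {"tx": 0.0545,"ty": -0.001,"tz": 0.228,"wx": 0,"wy": 0,"wz": -0.017,"grip": 0.6}
    - {"tx": 0.0545,"ty": -0.001,"tz": 0.228,"wx": 0,"wy": 0,"wz": -0.017,"grip": 0}
    - {"tx": 0.0545,"ty": -0.001,"tz": 0.228,"wx": 0,"wy": 0,"wz": -0.017,"grip": 0}
    - {"tx": 0.0545,"ty": -0.001,"tz": 0.228,"wx": 0,"wy": 0,"wz": -0.017,"grip": 0}
    - {"tx": 0.0545,"ty": -0.001,"tz": 0.228,"wx": 0,"wy": 0,"wz": -0.017,"grip": 0}
    - {"tx": 0.0545,"ty": -0.001,"tz": 0.228,"wx": 0,"wy": 0,"wz": -0.017,"grip": 0}
  newtons: 60

```text
t: 4.05
ee_pos: [426.7, 297.7, 24.3]
ee_rot: [0.0, 0.611, 0.792, 0.001]
force: [-2.2, -2.0, 13.1]
opening: 15.3
grip_force: 58.2
```

drive_tool:
  plan:
    - {"tx": 0,"ty": 0,"tz": 0,"wx": 0,"wy": 0,"wz": 0,"grip": 0}
    - {"tx": 0,"ty": 0,"tz": 0,"wx": 0,"wy": 0,"wz": 0,"grip": 0}
    - {"tx": 0,"ty": 0,"tz": 0,"wx": 0,"wy": 0,"wz": 0,"grip": 0}
  newtons: 60

```text
t: 4.35
ee_pos: [426.7, 297.7, 24.3]
ee_rot: [0.0, 0.611, 0.792, 0.001]
force: [-1.3, -2.6, 13.9]
opening: 15.5
grip_force: 58.2
```

drive_tool:
  plan:
    - {"tx": 0,"ty": 0,"tz": -0.03,"wx": 0,"wy": 0,"wz": 0,"grip": 0}
    - {"tx": 0,"ty": 0,"tz": -0.075,"wx": 0,"wy": 0,"wz": 0,"grip": 0}
    - {"tx": 0,"ty": 0,"tz": -0.12,"wx": 0,"wy": 0,"wz": 0,"grip": 0}
    - {"tx": -0.04,"ty": -0.005,"tz": -0.15,"wx": 0,"wy": 0,"wz": 0.02,"grip": 0}
    - {"tx": -0.08,"ty": -0.01,"tz": -0.15,"wx": 0,"wy": 0,"wz": 0.078,"grip": 0}
    - {"tx": -0.12,"ty": -0.015,"tz": -0.15,"wx": 0,"wy": 0,"wz": 0.078,"grip": 0}
    - {"tx": -0.16,"ty": -0.02,"tz": -0.15,"wx": 0,"wy": 0,"wz": 0.078,"grip": 0}
    - {"tx": -0.2,"ty": -0.024,"tz": -0.15,"wx": 0,"wy": 0,"wz": 0.078,"grip": 0}
    - {"tx": -0.24,"ty": -0.028,"tz": -0.15,"wx": 0,"wy": 0,"wz": 0.078,"grip": 0}
    - {"tx": -0.28,"ty": -0.032,"tz": -0.15,"wx": 0,"wy": 0,"wz": 0.078,"grip": 0}
    - {"tx": -0.32,"ty": -0.037,"tz": -0.15,"wx": 0,"wy": 0,"wz": 0.078,"grip": 0}
    - {"tx": -0.3826,"ty": -0.0441,"tz": -0.15,"wx": 0,"wy": 0,"wz": 0.078,"grip": 0}

```text
t: 5.55
ee_pos: [478.9, -71.7, 173.9]
ee_rot: [0.0, 0.64, 0.768, 0.0]
force: [1.4, 0.3, -1.6]
opening: 15.4
grip_force: 58.9
```

```bash
python3 - <<'E'
from h import *
s=state();print(s['t'],s['ee_pos'],s['force']);Rt=rot(s['ee_rot']);print(np.degrees(np.arctan2(Rt[1,0],Rt[0,0])))
c=snap('wrist','w4.png')
E
```

```text
5.55 [478.88680384 -71.73589948 173.90637684] [ 1.41383173  0.34506786 -1.58182653]
100.34188303909788
```

View pics/w4.png

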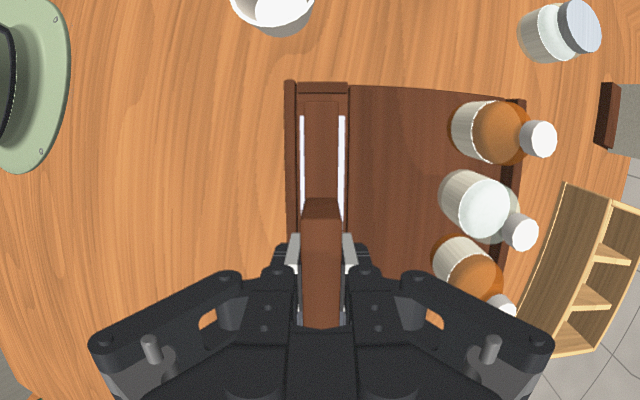

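The rail is held level and parallel over the bar. White strips of the bar show evenly on both sides, at u≈302 and u≈341. I'll settle the arm, then go down to just above contact.

drive_tool:
  plan:
    - {"tx": 0,"ty": 0,"tz": 0.03,"wx": 0,"wy": 0,"wz": 0,"grip": 0}
    - {"tx": 0,"ty": 0,"tz": 0.06,"wx": 0,"wy": 0,"wz": 0,"grip": 0}
    - {"tx": 0,"ty": 0,"tz": 0.09,"wx": 0,"wy": 0,"wz": 0,"grip": 0}
    - {"tx": 0,"ty": 0,"tz": 0.1,"wx": 0,"wy": 0,"wz": 0,"grip": 0}
    - {"tx": 0,"ty": 0,"tz": 0.105,"wx": 0,"wy": 0,"wz": 0,"grip": 0}
    - {"tx": 0,"ty": 0,"tz": 0.105,"wx": 0,"wy": 0,"wz": 0,"grip": 0}
    - {"tx": 0,"ty": 0,"tz": 0.105,"wx": 0,"wy": 0,"wz": 0,"grip": 0}

```text
t: 6.3
ee_pos: [479.5, -70.8, 69.4]
ee_rot: [0.001, 0.641, 0.767, 0.0]
force: [-0.7, 0.1, -0.8]
opening: 15.3
grip_force: 58.9
```

```bash
python3 - <<'E'
from h import *
s=state();Rt=rot(s['ee_rot']);print(s['t'],s['ee_pos'],s['force'],np.degrees(np.arctan2(Rt[1,0],Rt[0,0])),Rt[2].round(4))
d=np.array([481.2,-83.7,s['ee_pos'][2]])-s['ee_pos'];print(Rt.T@d)
c=snap('wrist')
# lateral: gray profile rows across the bar and rail
g=c['frame'].astype(int)
for v in(70,90,110,130,150):
    w=np.nonzero(g[v,270:370].min(1)>160)[0]+270; print(v,w.min() if len(w) else None,w.max() if len(w) else None,w.tolist()[:1], [int(w[i]) for i in range(1,len(w)) if w[i]-w[i-1]>3],[int(w[i-1]) for i in range(1,len(w)) if w[i]-w[i-1]>3])
E
```

```text
6.3 [479.52443521 -70.8051269   69.39351907] [-0.70719227  0.08792987 -0.81966697] 100.25245787084343 [-5.0e-04  1.4e-03 -1.0e+00]
[-1.29872063e+01 -6.46301742e-01  5.98181188e-03]
70 None None [] [] []
90 None None [] [] []
110 None None [] [] []
130 286 356 [286] [338] [303]
150 286 356 [286] [338] [303]
```

drive_tool:
  plan:
    - {"tx": -0.013,"ty": -0.0005,"tz": 0,"wx": 0,"wy": 0,"wz": 0,"grip": 0}
    - {"tx": -0.013,"ty": -0.0005,"tz": 0,"wx": 0,"wy": 0,"wz": 0,"grip": 0}
    - {"tx": -0.013,"ty": -0.0005,"tz": 0,"wx": 0,"wy": 0,"wz": 0,"grip": 0}
    - {"tx": -0.013,"ty": -0.0005,"tz": 0.005,"wx": 0,"wy": 0,"wz": 0,"grip": 0}
    - {"tx": -0.013,"ty": -0.0005,"tz": 0.008,"wx": 0,"wy": 0,"wz": 0,"grip": 0}
    - {"tx": -0.013,"ty": -0.0005,"tz": 0.01,"wx": 0,"wy": 0,"wz": 0,"grip": 0}
    - {"tx": -0.013,"ty": -0.0005,"tz": 0.011,"wx": 0,"wy": 0,"wz": 0,"grip": 0}
    - {"tx": -0.013,"ty": -0.0005,"tz": 0.012,"wx": 0,"wy": 0,"wz": 0,"grip": 0}
    - {"tx": -0.013,"ty": -0.0005,"tz": 0.012,"wx": 0,"wy": 0,"wz": 0,"grip": 0}

```text
t: 7.25
ee_pos: [480.7, -83.6, 56.2]
ee_rot: [-0.0, 0.641, 0.768, -0.0]
force: [-0.1, 0.1, -1.9]
opening: 15.3
grip_force: 58.9
```

There is no contact force 4 mm below the standing height, so the teeth are in the slots. I'll keep lowering gently.

drive_tool:
  plan:
    - {"tx": 0,"ty": 0,"tz": 0.0015,"wx": 0,"wy": 0,"wz": 0,"grip": 0}
    - {"tx": 0,"ty": 0,"tz": 0.003,"wx": 0,"wy": 0,"wz": 0,"grip": 0}
    - {"tx": 0,"ty": 0,"tz": 0.0045,"wx": 0,"wy": 0,"wz": 0,"grip": 0}
    - {"tx": 0,"ty": 0,"tz": 0.006,"wx": 0,"wy": 0,"wz": 0,"grip": 0}
    - {"tx": 0,"ty": 0,"tz": 0.007,"wx": 0,"wy": 0,"wz": 0,"grip": 0}
    - {"tx": 0,"ty": 0,"tz": 0.007,"wx": 0,"wy": 0,"wz": 0,"grip": 0}

```text
t: 7.85
ee_pos: [480.6, -83.6, 49.2]
ee_rot: [-0.0, 0.641, 0.767, -0.0]
force: [0.3, 0.3, -1.4]
opening: 15.7
grip_force: 58.9
```

drive_tool:
  plan:
    - {"tx": 0,"ty": 0,"tz": 0.001,"wx": 0,"wy": 0,"wz": 0,"grip": 0}
    - {"tx": 0,"ty": 0,"tz": 0.002,"wx": 0,"wy": 0,"wz": 0,"grip": 0}
    - {"tx": 0,"ty": 0,"tz": 0.003,"wx": 0,"wy": 0,"wz": 0,"grip": 0}
    - {"tx": 0,"ty": 0,"tz": 0.003,"wx": 0,"wy": 0,"wz": 0,"grip": 0}

```text
t: 8.25
ee_pos: [480.8, -83.7, 46.4]
ee_rot: [0.0, 0.641, 0.767, 0.0]
force: [-1.9, -0.4, 6.8]
opening: 15.4
grip_force: 60.0
```

The force rose to about 8 N at 46.4 mm, so the shoulder is on the sprung bar and the rail is home. I'll ease off, release and rise.

drive_tool:
  plan:
    - {"tx": 0,"ty": 0,"tz": -0.0015,"wx": 0,"wy": 0,"wz": 0,"grip": 0}
    - {"tx": 0,"ty": 0,"tz": -0.0015,"wx": 0,"wy": 0,"wz": 0,"grip": 0.4}
    - {"tx": 0,"ty": 0,"tz": -0.0015,"wx": 0,"wy": 0,"wz": 0,"grip": 0.6}
    - {"tx": 0,"ty": 0,"tz": -0.0015,"wx": 0,"wy": 0,"wz": 0,"grip": 0.6}
    - {"tx": 0,"ty": 0,"tz": -0.0015,"wx": 0,"wy": 0,"wz": 0,"grip": 0.6}
    - {"tx": 0,"ty": 0,"tz": -0.0015,"wx": 0,"wy": 0,"wz": 0,"grip": 0.6}
    - {"tx": 0,"ty": 0,"tz": -0.03,"wx": 0,"wy": 0,"wz": 0,"grip": 0.6}
    - {"tx": -0.02,"ty": 0,"tz": -0.075,"wx": 0,"wy": 0,"wz": 0,"grip": 0.6}
    - {"tx": -0.06,"ty": 0,"tz": -0.12,"wx": 0,"wy": 0,"wz": 0,"grip": 0.6}
    - {"tx": -0.1,"ty": 0,"tz": -0.16,"wx": 0,"wy": 0,"wz": 0,"grip": 0.6}
    - {"tx": -0.14,"ty": 0,"tz": -0.18,"wx": 0,"wy": 0,"wz": 0,"grip": 0.6}

```text
t: 9.35
ee_pos: [504.4, -213.1, 223.3]
ee_rot: [0.001, 0.641, 0.768, 0.0]
force: [1.3, -0.8, -0.6]
opening: 51.6
grip_force: 0.0
```

drive_tool:
  plan:
    - {"tx": 0,"ty": 0,"tz": 0,"wx": 0,"wy": 0,"wz": 0,"grip": 0.6}
    - {"tx": 0,"ty": 0,"tz": 0,"wx": 0,"wy": 0,"wz": 0,"grip": 0.6}

```text
t: 9.55
ee_pos: [503.8, -213.1, 220.7]
ee_rot: [0.0, 0.642, 0.767, 0.0]
force: [-0.1, 0.2, -1.1]
opening: 51.0
grip_force: 0.0
```

```bash
python3 - <<'E'
from h import *
s=state();Rt=rot(s['ee_rot']);print(s['t'],s['ee_pos'],s['force'],np.degrees(np.arctan2(Rt[1,0],Rt[0,0])))
c=snap('wrist','w5.png')
E
```

```text
9.55 [ 503.84512272 -213.12701043  220.73157556] [-0.064638    0.24444179 -1.06547485] 100.1474305428191
```

View pics/w5.png

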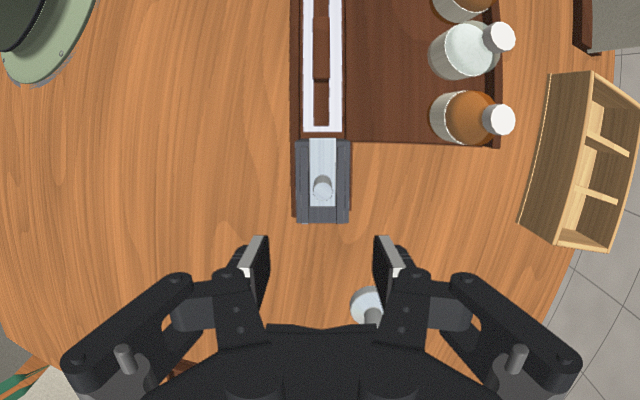

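The rail sits flush on the bar. The bolt knob top is at about (322,183), and the tamper is at (367,305), off to the right.

```bash
python3 - <<'E'
from h import *
s=state();Rt=rot(s['ee_rot']);c=snap('wrist')
g=cv2.cvtColor(c['frame'],cv2.COLOR_RGB2GRAY)[165:208,305:342]
print(g[::2,::2])
for uv,z in[((322.5,183.5),97.2),((322.5,196),60),((367,305),83)]:
    p=onplane(c,*uv,z);print(uv,p,Rt.T@(p-s['ee_pos']))
# from tray model: channel mid unknown along y; bolt x line from slots
E
```

```text
[[101  91 109 215 208 209 211 200 208 206 213 210 211 205 211 221  71 101
   98]
 [ 98  93 110 212 211 211 208 199 205 205 214 210 212 206 212 221  71  99
  101]
 [ 96  91 106 216 208 211 211 203 208 206 211 209 212 203 211 223  70  96
  101]
 [100  91 105 214 210 207 212 201 208 205 210 211 212 204 212 217  78 100
  100]
 [ 96  87  99 212 209 212 212 201 207 202 213 209 213 205 212 215  75  99
  101]
 [102  95 102 216 209 212 209 202 198 195 213 212 211 204 213 207  77  95
   97]
 [ 98  93 101 212 207 215 193 134 137 143 143 173 210 207 213 167  77  99
   96]
 [ 96  91 101 213 209 187 128 134 138 142 134 132 161 204 216 164  86  98
   95]
 [ 99  95 105 213 204 128 126 135 139 142 140 134 131 199 218 175  83  97
   97]
 [103  98 106 213 201 120 133 140 141 147 139 137 128 148 219 172  88 101
   98]
 [101  95  79 212 172 113 160 197 202 204 194 181 131 139 218 172  93  97
   95]
 [101  94  83 212 160 152 208 206 203 204 202 205 185 124 216 165  91  99
  103]
 [100  99  84 213 149 207 210 212 207 204 203 203 199 170 200 167  90  96
  102]
 [100  95  81 209 152 205 207 208 207 207 207 2
[... 279 characters left out ...]
100  93  78 208 207 206 203 204 197 195 202 207 196 202 213 155  99 103
  102]
 [ 98  92  80 213 205 207 207 200 196 202 199 188 206 203 217 140 101  95
   97]
 [100  98  76 207 203 207 209 200 206 203 210 209 212 202 216 132  97  98
  102]
 [100  96  81 212 208 203 210 201 207 200 207 209 211 203 216 126  90  98
   99]
 [101  93  87 184 187 188 187 181 184 185 191 191 190 185 205 116  87 100
  100]]
(322.5, 183.5) [ 502.72758724 -204.77030441   97.2       ] [  7.17798166   0.43000748 123.02274432]
(322.5, 196) [ 506.63235524 -225.38874946   60.        ] [-13.82625037   0.61857385 160.21137388]
(367, 305) [ 575.01506277 -330.89174267   83.        ] [-129.80304851   49.1225497   137.12841732]
```

drive_tool:
  plan:
    - {"tx": -0.001,"ty": 0.0005,"tz": 0.04,"wx": 0,"wy": 0,"wz": 0,"grip": 0.6}
    - {"tx": -0.001,"ty": 0.0005,"tz": 0.08,"wx": 0,"wy": 0,"wz": 0,"grip": 0.6}
    - {"tx": -0.001,"ty": 0.0005,"tz": 0.12,"wx": 0,"wy": 0,"wz": 0,"grip": 0.6}
    - {"tx": -0.001,"ty": 0.0005,"tz": 0.145,"wx": 0,"wy": 0,"wz": 0,"grip": 0.6}
    - {"tx": -0.001,"ty": 0.0005,"tz": 0.154,"wx": 0,"wy": 0,"wz": 0,"grip": 0.6}
    - {"tx": -0.001,"ty": 0.0005,"tz": 0.154,"wx": 0,"wy": 0,"wz": 0,"grip": 0.6}
    - {"tx": -0.001,"ty": 0.0005,"tz": 0.154,"wx": 0,"wy": 0,"wz": 0,"grip": 0.2}
    - {"tx": -0.001,"ty": 0.0005,"tz": 0.154,"wx": 0,"wy": 0,"wz": 0,"grip": 0}
    - {"tx": -0.001,"ty": 0.0005,"tz": 0.154,"wx": 0,"wy": 0,"wz": 0,"grip": 0}
    - {"tx": -0.001,"ty": 0.0005,"tz": 0.154,"wx": 0,"wy": 0,"wz": 0,"grip": 0}
    - {"tx": -0.001,"ty": 0.0005,"tz": 0.154,"wx": 0,"wy": 0,"wz": 0,"grip": 0}
  newtons: 40

```text
t: 10.75
ee_pos: [505.5, -213.5, 68.0]
ee_rot: [0.001, 0.641, 0.767, 0.0]
force: [-0.7, 1.3, 8.7]
opening: 16.9
grip_force: 38.8
```

drive_tool:
  plan:
    - {"tx": 0.005,"ty": 0,"tz": 0,"wx": 0,"wy": 0,"wz": 0,"grip": 0}
    - {"tx": 0.01,"ty": 0,"tz": 0,"wx": 0,"wy": 0,"wz": 0,"grip": 0}
    - {"tx": 0.015,"ty": 0,"tz": 0,"wx": 0,"wy": 0,"wz": 0,"grip": 0}
    - {"tx": 0.02,"ty": 0,"tz": 0,"wx": 0,"wy": 0,"wz": 0,"grip": 0}
    - {"tx": 0.025,"ty": 0,"tz": 0,"wx": 0,"wy": 0,"wz": 0,"grip": 0}
    - {"tx": 0.03,"ty": 0,"tz": 0,"wx": 0,"wy": 0,"wz": 0,"grip": 0}
    - {"tx": 0.034,"ty": 0,"tz": 0,"wx": 0,"wy": 0,"wz": 0,"grip": 0}
    - {"tx": 0.038,"ty": 0,"tz": 0,"wx": 0,"wy": 0,"wz": 0,"grip": 0}
    - {"tx": 0.041,"ty": 0,"tz": 0,"wx": 0,"wy": 0,"wz": 0,"grip": 0}
    - {"tx": 0.043,"ty": 0,"tz": 0,"wx": 0,"wy": 0,"wz": 0,"grip": 0}
    - {"tx": 0.0445,"ty": 0,"tz": 0,"wx": 0,"wy": 0,"wz": 0,"grip": 0}
    - {"tx": 0.0445,"ty": 0,"tz": 0,"wx": 0,"wy": 0,"wz": 0,"grip": 0}

```text
t: 11.95
ee_pos: [497.9, -171.4, 68.0]
ee_rot: [0.002, 0.642, 0.767, -0.0]
force: [2.6, -10.4, 5.4]
opening: 16.8
grip_force: 39.0
```

drive_tool:
  plan:
    - {"tx": 0.001,"ty": 0,"tz": 0,"wx": 0,"wy": 0,"wz": 0,"grip": 0}
    - {"tx": 0.002,"ty": 0,"tz": 0,"wx": 0,"wy": 0,"wz": 0,"grip": 0}
    - {"tx": 0.0025,"ty": 0,"tz": 0,"wx": 0,"wy": 0,"wz": 0,"grip": 0}
    - {"tx": 0.0025,"ty": 0,"tz": 0,"wx": 0,"wy": 0,"wz": 0,"grip": 0}

```text
t: 12.35
ee_pos: [497.8, -171.1, 68.1]
ee_rot: [0.003, 0.642, 0.766, -0.001]
force: [7.3, -24.0, 0.5]
opening: 16.6
grip_force: 39.0
```

The bolt moved about 43 mm and now meets 25 N. I'll release and look to see whether it has reached its stop.

drive_tool:
  plan:
    - {"tx": -0.003,"ty": 0,"tz": 0,"wx": 0,"wy": 0,"wz": 0,"grip": 0}
    - {"tx": -0.003,"ty": 0,"tz": 0,"wx": 0,"wy": 0,"wz": 0,"grip": 0.5}
    - {"tx": -0.003,"ty": 0,"tz": 0,"wx": 0,"wy": 0,"wz": 0,"grip": 0.6}
    - {"tx": -0.003,"ty": 0,"tz": 0,"wx": 0,"wy": 0,"wz": 0,"grip": 0.6}
    - {"tx": -0.003,"ty": 0,"tz": -0.04,"wx": 0,"wy": 0,"wz": 0,"grip": 0.6}
    - {"tx": -0.003,"ty": 0,"tz": -0.08,"wx": 0,"wy": 0,"wz": 0,"grip": 0.6}
    - {"tx": -0.02,"ty": 0,"tz": -0.12,"wx": 0,"wy": 0,"wz": 0,"grip": 0.6}
    - {"tx": -0.0445,"ty": 0,"tz": -0.154,"wx": 0,"wy": 0,"wz": 0,"grip": 0.6}
    - {"tx": -0.0445,"ty": 0,"tz": -0.154,"wx": 0,"wy": 0,"wz": 0,"grip": 0.6}
    - {"tx": -0.0445,"ty": 0,"tz": -0.154,"wx": 0,"wy": 0,"wz": 0,"grip": 0.6}

```text
t: 13.35
ee_pos: [504.1, -211.0, 220.9]
ee_rot: [0.0, 0.641, 0.767, 0.0]
force: [0.7, 0.4, -1.0]
opening: 51.1
grip_force: 0.0
```

```bash
python3 - <<'E'
from h import *
s=state();Rt=rot(s['ee_rot']);print(s['t'],s['ee_pos'],s['force'],np.degrees(np.arctan2(Rt[1,0],Rt[0,0])))
c=snap('wrist')
cv2.imwrite('pics/w6.png',cv2.resize(c['frame'][60:240,270:380],None,fx=3.3,fy=3.3,interpolation=cv2.INTER_CUBIC)[:,:,::-1])
E
```

```text
13.35 [ 504.14239943 -211.0377907   220.9258189 ] [ 0.73718357  0.4084861  -0.96368581] 100.20950854570874
```

View pics/w6.png

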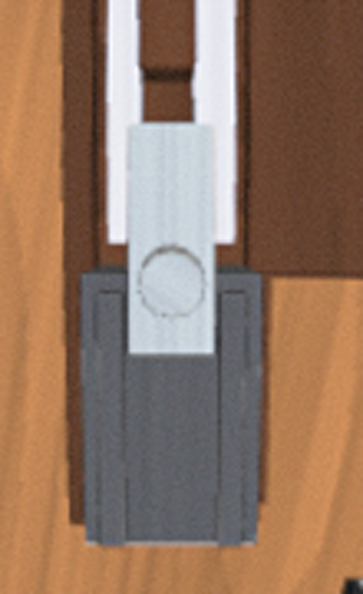

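The plate now lies over the rail's end, with its front edge at v≈97 and its rear edge at v≈167 (it was about 207). I'll compute the travel from the rear edge.

```bash
python3 - <<'E'
from h import *
s=state();c=snap('wrist');Rt=rot(s['ee_rot']);xd=np.array([np.cos(np.radians(100.2)),np.sin(np.radians(100.2)),0])
g=cv2.cvtColor(c['frame'],cv2.COLOR_RGB2GRAY);col=g[150:235,315:328].mean(1).round();print(col.tolist())
o=np.array([503.845,-213.127,0]); now=s['ee_pos'].copy()
# before: same camera, pose w5 at v=207.0 (rear edge)
cw=c['cw'].copy();b=dict(c);b['cw']=cw.copy();b['cw'][:3,3]+=np.array([503.845,-213.127,220.73])-now
R0=(onplane(b,322,207.5,59.2)-o)@xd
for v in(166.5,167.3,168):print(v,(onplane(c,322,v,59.2)-o)@xd-R0)
F=(onplane(c,322,97.3,59.2)-o)@xd;B=(onplane(c,322,167.3,59.2)-o)@xd;print('plate len',F-B)
H=(onplane(c,322,60+543/3.3,52)-o)@xd;hf=(onplane(c,300,60+272/3.3,52)-o)@xd
print('rear to housing end',B-H,'expect open 7, shut 53; housing len',hf-H)
E
```

```text
[204.0, 204.0, 204.0, 203.0, 203.0, 202.0, 189.0, 198.0, 208.0, 208.0, 207.0, 207.0, 207.0, 207.0, 208.0, 207.0, 210.0, 216.0, 148.0, 96.0, 95.0, 97.0, 97.0, 98.0, 97.0, 97.0, 98.0, 97.0, 98.0, 98.0, 97.0, 97.0, 98.0, 98.0, 97.0, 98.0, 98.0, 97.0, 97.0, 97.0, 97.0, 98.0, 97.0, 97.0, 98.0, 97.0, 97.0, 97.0, 98.0, 97.0, 98.0, 98.0, 98.0, 98.0, 98.0, 96.0, 98.0, 97.0, 97.0, 98.0, 98.0, 98.0, 97.0, 98.0, 97.0, 98.0, 97.0, 97.0, 97.0, 97.0, 97.0, 97.0, 97.0, 96.0, 96.0, 101.0, 116.0, 134.0, 134.0, 134.0, 134.0, 134.0, 134.0, 133.0, 134.0]
166.5 45.17757718666456
167.3 44.37465349834277
168 43.67153947455068
plate len 68.91783841788303
rear to housing end 62.57665179404255 expect open 7, shut 53; housing len 86.7343420844882
```

drive_tool:
  plan:
    - {"tx": 0.014,"ty": 0,"tz": 0.0,"wx": 0,"wy": 0,"wz": 0,"grip": 0}
    - {"tx": 0.014,"ty": 0,"tz": 0.0,"wx": 0,"wy": 0,"wz": 0,"grip": 0}
    - {"tx": 0.014,"ty": 0,"tz": 0.0,"wx": 0,"wy": 0,"wz": 0,"grip": 0}
    - {"tx": 0.014,"ty": 0,"tz": 0.0,"wx": 0,"wy": 0,"wz": 0,"grip": 0}
    - {"tx": 0.014,"ty": 0,"tz": 0.04,"wx": 0,"wy": 0,"wz": 0,"grip": 0}
    - {"tx": 0.014,"ty": 0,"tz": 0.08,"wx": 0,"wy": 0,"wz": 0,"grip": 0}
    - {"tx": 0.014,"ty": 0,"tz": 0.12,"wx": 0,"wy": 0,"wz": 0,"grip": 0}
    - {"tx": 0.014,"ty": 0,"tz": 0.142,"wx": 0,"wy": 0,"wz": 0,"grip": 0}
    - {"tx": 0.014,"ty": 0,"tz": 0.15,"wx": 0,"wy": 0,"wz": 0,"grip": 0}
    - {"tx": 0.016,"ty": 0,"tz": 0.15,"wx": 0,"wy": 0,"wz": 0,"grip": 0}
    - {"tx": 0.018,"ty": 0,"tz": 0.15,"wx": 0,"wy": 0,"wz": 0,"grip": 0}
    - {"tx": 0.018,"ty": 0,"tz": 0.15,"wx": 0,"wy": 0,"wz": 0,"grip": 0}
  newtons: 20

```text
t: 14.65
ee_pos: [501.7, -193.0, 71.9]
ee_rot: [0.001, 0.641, 0.768, 0.0]
force: [-0.3, -0.1, 0.2]
opening: -0.2
grip_force: 0.0
```

drive_tool:
  plan:
    - {"tx": 0.001,"ty": 0,"tz": 0,"wx": 0,"wy": 0,"wz": 0,"grip": 0}
    - {"tx": 0.002,"ty": 0,"tz": 0,"wx": 0,"wy": 0,"wz": 0,"grip": 0}
    - {"tx": 0.003,"ty": 0,"tz": 0,"wx": 0,"wy": 0,"wz": 0,"grip": 0}
    - {"tx": 0.003,"ty": 0,"tz": 0,"wx": 0,"wy": 0,"wz": 0,"grip": 0}

```text
t: 15.05
ee_pos: [500.8, -190.7, 71.0]
ee_rot: [0.001, 0.641, 0.767, -0.0]
force: [1.2, -3.9, 3.2]
opening: 0.2
grip_force: 2.2
```

drive_tool:
  plan:
    - {"tx": 0.001,"ty": 0,"tz": 0,"wx": 0,"wy": 0,"wz": 0,"grip": 0}
    - {"tx": 0.002,"ty": 0,"tz": 0,"wx": 0,"wy": 0,"wz": 0,"grip": 0}
    - {"tx": 0.002,"ty": 0,"tz": 0,"wx": 0,"wy": 0,"wz": 0,"grip": 0}

```text
t: 15.35
ee_pos: [500.7, -190.5, 71.1]
ee_rot: [0.001, 0.642, 0.767, -0.001]
force: [3.3, -15.6, 2.9]
opening: -0.1
grip_force: 7.6
```

drive_tool:
  plan:
    - {"tx": 0.001,"ty": 0,"tz": 0,"wx": 0,"wy": 0,"wz": 0,"grip": 0}
    - {"tx": 0.0015,"ty": 0,"tz": 0,"wx": 0,"wy": 0,"wz": 0,"grip": 0}
    - {"tx": 0.0015,"ty": 0,"tz": 0,"wx": 0,"wy": 0,"wz": 0,"grip": 0}

```text
t: 15.65
ee_pos: [500.7, -190.3, 71.2]
ee_rot: [0.002, 0.642, 0.767, -0.001]
force: [6.3, -22.0, 0.5]
opening: -0.2
grip_force: 11.6
```

It stops rigidly at the same place, and the sight estimates agree with about 46 mm of travel, so the bolt is fully shut. I'll back off, rise clear and check.

drive_tool:
  plan:
    - {"tx": -0.012,"ty": 0,"tz": 0,"wx": 0,"wy": 0,"wz": 0,"grip": 0}
    - {"tx": -0.012,"ty": 0,"tz": -0.04,"wx": 0,"wy": 0,"wz": 0,"grip": 0}
    - {"tx": -0.012,"ty": 0,"tz": -0.08,"wx": 0,"wy": 0,"wz": 0,"grip": 0}
    - {"tx": -0.02,"ty": 0,"tz": -0.12,"wx": 0,"wy": 0,"wz": 0,"grip": 0}
    - {"tx": -0.025,"ty": 0,"tz": -0.15,"wx": 0,"wy": 0,"wz": 0,"grip": 0}
    - {"tx": -0.025,"ty": 0,"tz": -0.15,"wx": 0,"wy": 0,"wz": 0,"grip": 0}
    - {"tx": -0.025,"ty": 0,"tz": -0.15,"wx": 0,"wy": 0,"wz": 0,"grip": 0}

```text
t: 16.35
ee_pos: [504.2, -211.4, 220.7]
ee_rot: [0.0, 0.641, 0.767, 0.0]
force: [0.5, -0.9, -0.7]
opening: 0.5
grip_force: 0.0
```

```bash
python3 - <<'E'
from h import *
s=state();print(s['t'],s['ee_pos'],s['force'],np.abs(s['qd']).max())
c=snap('wrist','w7.png')
E
```

```text
16.35 [ 504.20222344 -211.44401856  220.68204907] [ 0.51528789 -0.90069638 -0.71839992] 0.02535840413062426
```

View pics/w7.png

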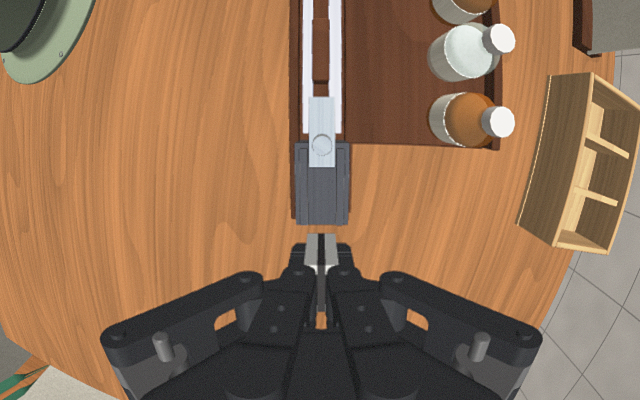

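The bolt plate covers the rail's end, with the knob at (321,144). The bottles are undisturbed and the gripper is clear.

```bash
python3 -c "
from workcell import *
print(close_job())"
```

```text
the job is handed in; nothing more can be done
None
```

The guard rail is seated in all six slots with at most about 8 N of pressing force, the bolt is pushed over its end to a firm stop, and the job was handed in at about 16 s. Travel by camera and arm readings was 43–46 mm against the nominal 46 mm. The tamper was hidden behind the gripper in the final picture, so I did not confirm its position by eye.

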